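# Set the screw of the card press: bottom it, then back off a quarter turn

## Task

The small card press on the desk holds a banded stack of cards. Turn its wing screw clockwise (seen from above) until it bottoms, feeling for the stop, then back it off a quarter turn so that the cards can just slide, and let go. Do not drag or twist the press round on the desk, and leave the things around it where they are.

Things in the scene. Friction and masses are not known exactly. Their poses are not given: they have to be found in the camera images.
- press: card press loose on the desk, about 1 kg, on rubber feet: base plate 140 (x) x 120 (y) mm, top 18 mm up; bridge along y: posts at y = +-44 mm, crossbar 30 x 104 mm, top 66 mm (collar on it 70 mm) above the desk; a card stack is fixed in it. Origin on the screw axis at desk level. A twist over some 0.35 N m or a push of a few newtons slides it
- wings (a point): middle of the screw's wings, on its upright axis, 88 mm above the desk: a flat-sided brass bar with rounded ends, 40 mm long (this point's x), 9 mm thick (y), 22 mm high (77 to 99 mm above the desk); pinch its 9 mm from above. Turns freely (rubbing 0.04 N m) to a hard stop
- foot (a point): underside of the screw's round foot (24 mm across), on its axis; level with seat when bottomed. Right-hand thread, 1.25 mm a turn (0.31 mm a quarter). At the start it is 60 to 170 degrees of turn above its stop; the wings' direction at the stop differs every time and cannot be seen, only felt as the torque rises at the stop
- seat (a point): point on the top of the held card stack below the foot, 29 mm above the desk; fixed to the press
- corner (a point): far left corner of the press's base plate, 70, 60, 18 mm from the press's origin; fixed to the press
- small_jar_0: bystander: small dark screw jar, 42 mm across, 58 mm high, left of the press; origin under its centre
- small_jar_1: bystander: small white screw jar, 37 mm across, 48 mm high, right of the press; origin under its centre
- wipe_packet: bystander: packet of wipes, 53 x 97 mm, 40 mm high, behind the press; origin under its centre
There are look-alikes about, which are no part of the job. There is more than one size of the press; the one meant has the size given above.

How it is judged:
By the outcome, as a careful person would: the job done as asked, in the order asked, and still so for the second after the job is handed in, with the robot touching nothing.
It also fails if it takes over 72 s, if anything falls off the work surface, if the arm or the gripper's body presses on something with over 40 N, if the wrist force passes 120 N, or if a joint passes its speed limit or range.

## Robot

A 6-joint arm with a two-finger parallel gripper is mounted at the origin on a cart in front of the work surface, level with it; the furniture and walls round the work are solid. World frame = base frame: x ahead of the robot, y to its left, z up, the work surface at z = 0. Lengths are in m, angles in degrees, forces in N, time in s.
With the tool pointing down it reaches from about 0.4 to 0.825 m from the base axis. Payload 7 kg.
Tool frame: the origin (TCP) lies midway between the tips of the shut fingers; the grasp point (between the pads) lies 19 mm behind it; z points along the fingers, y is the line along which they close (so a half turn about z gives the same grasp; the last joint's range is limited). The gripper opens to 88 mm and grips with 3 to 60 N. Pads are 19 mm wide; open, the fingers measure 130 mm over their backs; the gripper's body (78 mm by 193 mm) begins 47 mm behind the grasp point.
Start: joints at [-47.55, 20.546, 0.682, 0, -70.136, -16.507], TCP at [0.295, -0.607, 0.227] pointing down, gripper open.
Joint ranges: [-176.03, 176.03], [-82.01, 121.73], [-58.28, 71.71], [-173.87, 95.51], [-174.79, -0.11], [-173.66, 173.66]. Speed limits (degrees/s): [136.94, 136.94, 172.46, 180, 180, 180].

## Interface

Orientations are given as [roll, pitch, yaw] about the fixed x, y, z axes, in that order (R = Rz(yaw) Ry(pitch) Rx(roll)).
In Python, from plant import ctrl gives the robot as it stands. The module is installed in compiled form; this text tells all that it offers.
- The arm moves only by the tool send_rows, never from a script. Its argument "plan" is a list that holds one entry, the list of rows, each a list of 6 numbers: the shift along the tool's x, y, z in cm, then the turn, a rotation vector about the tool's x, y, z in degrees. A call has 1 to 8 rows; each row is the pose to reach, as a shift and turn from the pose commanded when the call began, along the tool's axes at that moment; what a row does not reach only later rows make up. A row lasts 1/12 s, in which the tool goes at most 41.7 mm and 7.16 degrees, less where a joint would pass 70% of its speed; a pose out of reach is approached as far as the arm can. A call with a gripper value outside its range is refused whole. "fingers" is the opening, from 0 (shut) to 1 (fully open), set as the call begins (left out, the last holds). The fingers move at their own pace and stop on an object; the grip force is fixed at half the most. Time passes only in rows, so rows that repeat a pose let the fingers close. It gives the time, the measured TCP pose, the force, the opening and the grip force at its end, in the units of the state.
- ctrl.get_obs(): the state, without advancing time (a new reading comes with each control period).
- ctrl.snapshot(name): name is "side" or "top" or "wrist"; returns a dict with "img" (400x640x3 uint8, red, green, blue), "K" (3x3 intrinsics, pixels), "pose" (4x4, takes a point from camera to world coordinates). Camera axes: x right, y down, z forward; pixel columns grow to the right and rows downward; lengths in m; the calibration is good to about 2 mm. A picture is of the moment at which its call begins. There is no depth.
- ctrl.close_job(): hands the job in; it is judged then, once.
The state is a dict: "clock": time; "joint_pos": joint angles; "qvel": joint speeds; "tau": joint torques, N m; "tool_pos": TCP position; "orientation": TCP orientation; "force": force on the tool from outside, world axes, zero at the start; "moment": the same for the moment, N m; "opening": finger opening in m; "gripper_force": force on a finger pad.
Only numpy, scipy, OpenCV 4.12 (cv2) and the standard library are available. Lean on these libraries where they do the work, as an engineer would, in place of code of your own. Each camera call takes 0.05 s, during which the arm holds its last target. There are 200 camera calls.

## Working session

There is one attempt and no reset: what is moved stays moved. The work goes in short steps, Python scripts to look and compute and a tool call to move; the robot and the scene stay as the last step left them, time stands still between calls to the robot, and variables do not carry over. Pictures are saved under pics/ and viewed, at most 10 in all, crops included, and the job is handed in when it is done.

Besides the shell and the picture viewer there is one more tool, called after "Emit:" as name(argument=value, ...) on one line, values as JSON. send_rows: Moves the arm, as the interface text tells. Its arguments: {"type":"object","properties":{"plan":{"type":"array","items":{"type":"array","items":{"type":"array","items":{"type":"number"}}}},"fingers":{"type":"number"}},"required":["plan"]}

```bash
mkdir -p pics; python3 - <<'E'
from plant import ctrl
import cv2,numpy as np,pickle
d={}
for n in ("top","side"):
    s=ctrl.snapshot(n);d[n]=s
    cv2.imwrite(f"pics/{n}0.png",s["img"][:,:,::-1]);print(n,s["K"].round(1).tolist(),s["pose"].round(4).tolist())
pickle.dump(d,open("s.pkl","wb"))
print(ctrl.get_obs())
E
```

```text
top [[421.4, 0.0, 317.4], [0.0, 421.4, 201.6], [0.0, 0.0, 1.0]] [[0.0147, -0.987, 0.1602, 0.4355], [-0.9999, -0.015, -0.0008, 0.0137], [0.0032, -0.1601, -0.9871, 0.9938], [0.0, 0.0, 0.0, 1.0]]
side [[379.7, 0.0, 324.3], [0.0, 379.7, 201.7], [0.0, 0.0, 1.0]] [[0.9837, -0.0734, 0.164, 0.4254], [-0.1788, -0.4887, 0.8539, -0.6772], [0.0175, -0.8694, -0.4939, 0.5057], [0.0, 0.0, 0.0, 1.0]]
{'clock': 0.1, 'joint_pos': array([-4.75475021e+01,  2.05869512e+01,  6.40230140e-01, -1.82862422e-02,
       -7.01359469e+01, -1.65060649e+01]), 'qvel': array([ 0.0624624 , -0.05501464,  0.11096199,  0.03699008,  0.02058477,
        0.0447285 ]), 'tau': array([ 1.91098252e-04, -5.84162021e+01,  2.93753278e+01,  7.01547414e+00,
        1.01930840e-02, -6.24458335e-05]), 'tool_pos': array([ 0.29511722, -0.60658946,  0.22572811]), 'orientation': array([ 1.79915854e+02, -7.00672634e-03, -1.54059788e+02]), 'force': array([-0.32707133, -0.92906759,  0.01371556]), 'moment': array([-0.00593791, -0.04668575,  0.04421719]), 'gripper_force': 0.0, 'opening': 0.08774518134953503}
```

View pics/top0.png

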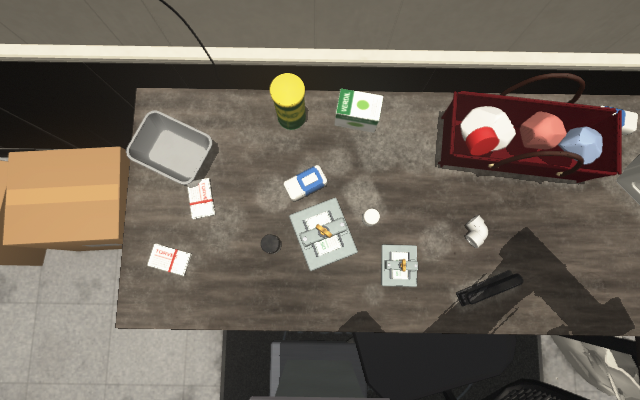

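View pics/side0.png

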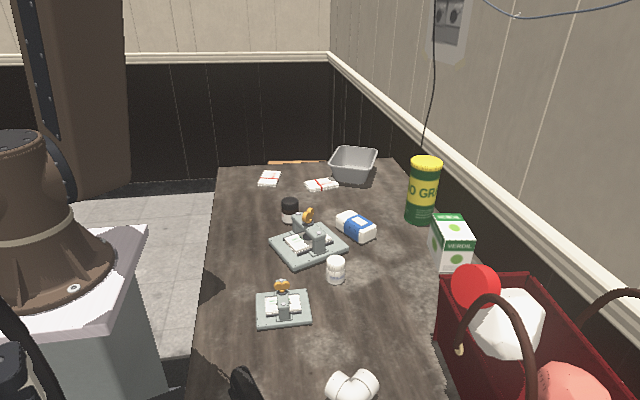

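The larger press is at about (323,234) in the top view, with the dark jar at (270,243), the white jar at (372,216) and the packet at (306,183). The smaller look-alike is at (400,266). I'll zoom in next.

```bash
python3 - <<'E'
import cv2,pickle,numpy as np
d=pickle.load(open("s.pkl","rb"))
a=d["top"]["img"][190:280,280:370,::-1];b=d["side"]["img"][195:285,260:350,::-1]
a=cv2.resize(a,(400,400),interpolation=cv2.INTER_CUBIC);b=cv2.resize(b,(400,400),interpolation=cv2.INTER_CUBIC)
cv2.imwrite("pics/c.png",np.hstack([a,b]))
E
cat > h.py <<'E'
import numpy as np
def onz(s,u,v,z):
    K,T=s["K"],s["pose"];r=T[:3,:3]@np.linalg.solve(K,[u,v,1]);o=T[:3,3];return o+r*(z-o[2])/r[2]
def proj(s,p):
    K,T=s["K"],s["pose"];c=T[:3,:3].T@(np.asarray(p)-T[:3,3]);q=K@c;return q[:2]/q[2]
E
```

```text
(no output)
```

View pics/c.png

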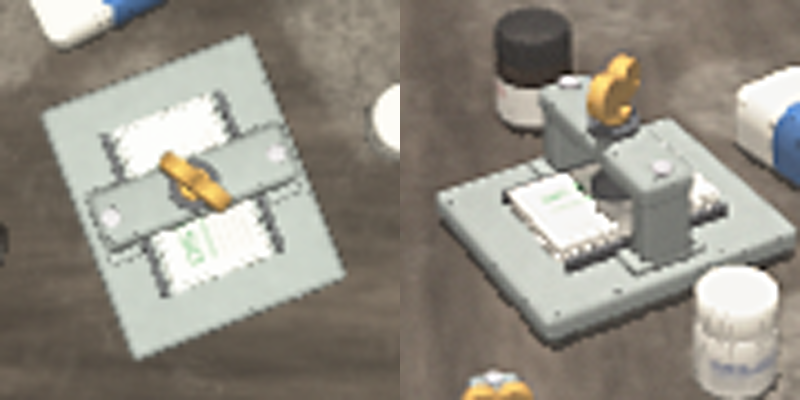

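The crop gives the plate corners at (42,115), (248,35), (345,272) and (137,360). The brass wings run from about (165,158) to (225,205).

```bash
python3 - <<'E'
import pickle,numpy as np
from h import *
d=pickle.load(open("s.pkl","rb"));t=d["top"];s=d["side"]
f=lambda u,v:(280+(u+.5)*.225-.5,190+(v+.5)*.225-.5)
C=np.array([onz(t,*f(*p),.018) for p in [(42,115),(248,35),(345,272),(137,360)]])
print(C.round(4),np.linalg.norm(C-np.roll(C,-1,0),axis=1),C.mean(0))
xd=C[0]+C[1]-C[2]-C[3];print("yaw press",np.degrees(np.arctan2(xd[1],xd[0])))
a,b=[onz(t,*f(*p),.097) for p in [(166,158),(226,206)]]
print("wing",a,b,(a+b)/2,np.linalg.norm(a-b),np.degrees(np.arctan2(*(a-b)[1::-1])))
A=[onz(t,*f(*p),.066) for p in [(111,217),(277,154)]];print("bolts",A,np.mean(A,0))
# side check
g=lambda q:((q-[260,195]+.5)/.225-.5)
for p in (C.mean(0)*[1,1,0]+[0,0,.088],(a+b)/2,C[0],C[3],a,b): print("side crop px",g(proj(s,p))+[400,0])
for n,(u,v),z in (("dark",(270,243),.058),("white",(372,216),.048),("pack",(306,183),.04)):print(n,onz(t,u,v,z))
E
```

```text
[[ 0.5601  0.0785  0.018 ]
 [ 0.6044 -0.0293  0.018 ]
 [ 0.4805 -0.0806  0.018 ]
 [ 0.4339  0.0264  0.018 ]] [0.11654899 0.13404476 0.11669901 0.13649991] [ 0.51972606 -0.00127048  0.018     ]
yaw press 22.45058324040917
wing [0.53009053 0.01309305 0.097     ] [ 0.50744782 -0.01597969  0.097     ] [ 0.51876917 -0.00144332  0.097     ] 0.03684991629374308 52.08749137180267
bolts [array([0.50363943, 0.03985085, 0.066     ]), array([ 0.53618928, -0.04213609,  0.066     ])] [ 0.51991436 -0.00114262  0.066     ]
side crop px [612.6732707  86.250041 ]
side crop px [610.62697318  70.2813479 ]
side crop px [666.69319228 114.82490297]
side crop px [435.28052428 190.72242074]
side crop px [629.80265141  53.03526763]
side crop px [590.74963359  88.15848321]
dark [0.49299354 0.11643927 0.058     ]
white [ 0.55794207 -0.11114107  0.048     ]
pack [0.6334789  0.03982441 0.04      ]
```

Emit:
send_rows(plan=[[[-1.46,1.39,0.2,0,0,-6.4],[-2.92,2.78,0.4,0,0,-12.9],[-4.38,4.18,0.6,0,0,-19.3],[-5.83,5.57,0.8,0,0,-25.8],[-7.29,6.97,1.0,0,0,-32.2],[-8.75,8.36,1.2,0,0,-38.6],[-10.2,9.76,1.4,0,0,-45.0],[-11.66,11.15,1.6,0,0,-51.5]]])

```text
clock: 0.77
tool_pos: [0.3514, -0.4546, 0.2101]
orientation: [180.0, 0.0, -102.2]
force: [-0.1, 0.9, 0.2]
opening: 0.0877
gripper_force: 0.0
```

Emit:
send_rows(plan=[[[-2.0,-0.27,0.2,0,0,-6.4],[-4.0,-0.55,0.4,0,0,-12.9],[-6.0,-0.82,0.6,0,0,-19.3],[-8.0,-1.1,0.8,0,0,-25.8],[-10.0,-1.37,1.0,0,0,-32.2],[-12.0,-1.65,1.2,0,0,-38.6],[-14.0,-1.92,1.4,0,0,-45.0],[-16.0,-2.2,1.6,0,0,-51.5]]])

```text
clock: 1.43
tool_pos: [0.4076, -0.3032, 0.1942]
orientation: [180.0, 0.0, -50.7]
force: [0.6, 0.2, -0.8]
opening: 0.0875
gripper_force: 0.0
```

Emit:
send_rows(plan=[[[-1.03,-1.73,0.2,0,0,-6.4],[-2.05,-3.46,0.4,0,0,-12.9],[-3.08,-5.2,0.6,0,0,-19.3],[-4.1,-6.93,0.8,0,0,-25.8],[-5.13,-8.66,1.0,0,0,-32.2],[-6.16,-10.4,1.2,0,0,-38.6],[-7.18,-12.1,1.4,0,0,-45.0],[-8.21,-13.85,1.6,0,0,-51.5]]])

```text
clock: 2.1
tool_pos: [0.4636, -0.1524, 0.1783]
orientation: [-180.0, 0.0, 0.8]
force: [0.2, 0.2, 0.3]
opening: 0.0879
gripper_force: 0.0
```

Emit:
send_rows(plan=[[[0.72,-1.88,0.2,0,0,-6.4],[1.43,-3.76,0.4,0,0,-12.9],[2.15,-5.65,0.6,0,0,-19.3],[2.87,-7.53,0.8,0,0,-25.8],[3.6,-9.4,1.0,0,0,-32.2],[4.3,-11.3,1.2,0,0,-38.6],[5.0,-13.2,1.4,0,0,-45.0],[5.73,-15.05,1.6,0,0,-51.5]]], fingers=0.4)

```text
clock: 2.77
tool_pos: [0.5198, -0.0015, 0.1622]
orientation: [-180.0, 0.0, 52.3]
force: [1.1, 0.1, 0.4]
opening: 0.0399
gripper_force: 0.0
```

```bash
python3 - <<'E'
from plant import ctrl
import cv2,pickle,numpy as np
from h import *
s=ctrl.snapshot("wrist");s=ctrl.snapshot("wrist");o=ctrl.get_obs()
pickle.dump((s,o),open("w1.pkl","wb"));cv2.imwrite("pics/w1.png",s["img"][:,:,::-1])
print(o["tool_pos"],o["orientation"],o["joint_pos"],o["opening"],o["force"],o["moment"],s["K"].round(1).tolist(),s["pose"].round(4).tolist())
print(proj(s,[.5195,-.0013,.099]),proj(s,[.5195,-.0013,.07]),proj(s,o["tool_pos"]))
E
```

```text
[ 0.52045963 -0.00055072  0.16193532] [-1.79976922e+02  2.62570859e-02  5.22828480e+01] [ 2.15587371e+01  9.13056855e+00 -2.39114243e+01 -7.66020312e-03
 -5.69923696e+01  1.20728280e+02] 0.03627472214142932 [ 0.59397027 -0.07635837 -0.00670298] [-0.15155795  0.07934842  0.00692847] [[332.2, 0.0, 323.9], [0.0, 332.2, 203.6], [0.0, 0.0, 1.0]] [[0.7968, -0.5826, -0.1603, 0.5637], [-0.6042, -0.7681, -0.2119, 0.057], [0.0003, 0.2657, -0.964, 0.3225], [0.0, 0.0, 0.0, 1.0]]
[323.85900723 219.39611822] [323.85344017 207.97682991] [324.4729141  254.71234639]
```

View pics/w1.png

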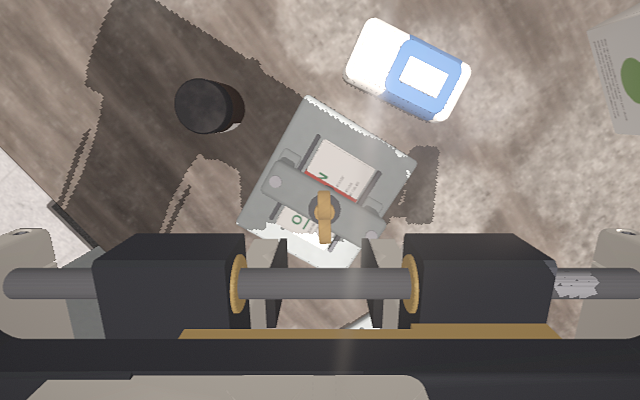

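The wrist view shows the brass bar upright in the image, from (324,193) to (324,243). It is centred between the fingers and parallel to the pads. I'll refine that numerically.

```bash
python3 - <<'E'
import cv2,pickle,numpy as np
from h import *
s,o=pickle.load(open("w1.pkl","rb"))
h=cv2.cvtColor(s["img"],cv2.COLOR_RGB2HSV)
m=cv2.inRange(h,(10,90,90),(30,255,255));m[:185]=0;m[250:]=0;m[:,:300]=0;m[:,350:]=0
for v in range(186,250,3):
    x=np.where(m[v])[0]
    if len(x):print(v,x.min(),x.max(),len(x),end=' | ')
ys,xs=np.where(m>0);
p=np.polyfit(ys,xs,1);print("\nfit",p,"x at 219",np.polyval(p,219))
a,b=onz(s,np.polyval(p,195),195,.099),onz(s,np.polyval(p,241),241,.099)
print(a,b,np.degrees(np.arctan2(*(a-b)[1::-1])),np.linalg.norm(a-b),(a+b)/2)
R=s["pose"][:3,:3]
# post bolts & plate edges
print("bolts",onz(s,276,181,.066),onz(s,374,234,.066))
E
```

```text
192 318 329 12 | 195 318 329 12 | 198 318 329 12 | 201 318 329 12 | 204 318 330 13 | 207 316 332 17 | 210 315 333 19 | 213 314 333 20 | 216 315 333 19 | 219 318 330 13 | 222 319 329 11 | 225 319 329 11 | 228 319 330 12 | 231 319 330 12 | 234 319 330 12 | 237 319 330 12 | 240 320 329 10 | 243 320 325 6 | 
fit [2.27286494e-02 3.19128651e+02] x at 219 324.1062247365943
[0.53007133 0.01298073 0.099     ] [ 0.51004705 -0.01465464  0.099     ] 54.07333619834642 0.03412748342238394 [ 0.52005919 -0.00083696  0.099     ]
bolts [0.50217003 0.03809793 0.066     ] [ 0.53817557 -0.04485813  0.066     ]
```

Emit:
send_rows(plan=[[[0.03,0,1.5,0,0,-1.5],[0.03,0,3.2,0,0,-1.5],[0.03,0,5.0,0,0,-1.5],[0.03,0,6.5,0,0,-1.5],[0.03,0,7.6,0,0,-1.5],[0.03,0,8.3,0,0,-1.5],[0.03,0,8.6,0,0,-1.5],[0.03,0,8.6,0,0,-1.5]]])

```text
clock: 3.53
tool_pos: [0.5197, -0.0026, 0.0761]
orientation: [-180.0, 0.1, 53.4]
force: [0.3, -0.2, -0.6]
opening: 0.0352
gripper_force: 0.0
```

```bash
cat > st.py <<'E'
from plant import ctrl
import numpy as np
o=ctrl.get_obs()
for k in("clock","tool_pos","orientation","force","moment","opening","gripper_force"):print(k,np.round(o[k],4),end='; ')
print("j6",o["joint_pos"][5].round(2),"tau6",o["tau"][5].round(4))
E
python3 st.py
```

```text
clock 3.5333; tool_pos [ 0.5197 -0.0026  0.0761]; orientation [-1.799634e+02  5.880000e-02  5.339610e+01]; force [ 0.259  -0.1595 -0.5612]; moment [-0.148   0.0515  0.0274]; opening 0.0352; gripper_force 0.0; j6 122.02 tau6 -0.011
```

Emit:
send_rows(plan=[[[0,0,0,0,0,0],[0,0,0,0,0,0],[0,0,0,0,0,0],[0,0,0,0,0,0],[0,0,0,0,0,0],[0,0,0,0,0,0]]], fingers=0.2)

```text
clock: 4.03
tool_pos: [0.5202, -0.0022, 0.0768]
orientation: [180.0, -0.0, 53.4]
force: [0.1, 0.1, -0.1]
opening: 0.018
gripper_force: 0.0
```

```bash
python3 st.py; python3 - <<'E'
from plant import ctrl
import cv2
for n in("top","side"):
    s=ctrl.snapshot(n);cv2.imwrite(f"pics/{n}1.png",s["img"][:,:,::-1])
i=cv2.imread("pics/side1.png")[160:290,230:380];cv2.imwrite("pics/s1c.png",cv2.resize(i,(692,600),interpolation=cv2.INTER_CUBIC))
E
```

```text
clock 4.0333; tool_pos [ 0.5202 -0.0022  0.0768]; orientation [ 1.799846e+02 -2.390000e-02  5.344330e+01]; force [ 0.0932  0.1488 -0.1245]; moment [-0.1366  0.099   0.0078]; opening 0.018; gripper_force 0.0; j6 122.04 tau6 -0.0008
```

View pics/s1c.png

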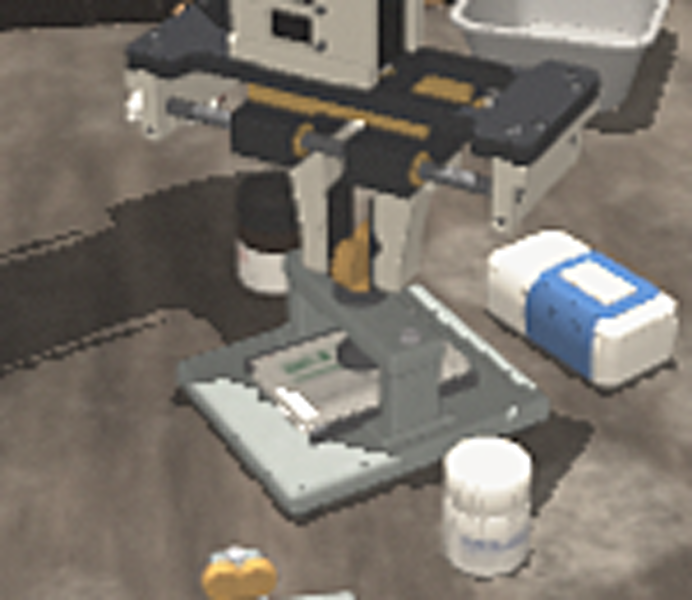

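The fingers straddle the bar with the jars and packet clear. Next I close the gripper.

Emit:
send_rows(plan=[[[0,0,0,0,0,0],[0,0,0,0,0,0],[0,0,0,0,0,0],[0,0,0,0,0,0],[0,0,0,0,0,0],[0,0,0,0,0,0]]], fingers=0)

```text
clock: 4.63
tool_pos: [0.52, -0.0019, 0.0774]
orientation: [180.0, -0.0, 53.5]
force: [-4.3, 3.5, 10.0]
opening: 0.0086
gripper_force: 37.2
```

```bash
python3 st.py
```

```text
clock 4.6333; tool_pos [ 0.52   -0.0019  0.0774]; orientation [ 1.799995e+02 -2.870000e-02  5.346170e+01]; force [-4.3241  3.5194 10.0367]; moment [1.1206 1.8341 0.0586]; opening 0.0086; gripper_force 37.2152; j6 122.05 tau6 -0.0376
```

Emit:
send_rows(plan=[[[0,-0.01,-0.01,0,0,0],[0,-0.03,-0.03,0,0,0],[0,-0.03,-0.03,0,0,0]]])

```text
clock: 4.88
tool_pos: [0.5199, -0.0018, 0.0774]
orientation: [180.0, -0.0, 53.5]
force: [-2.9, 2.1, 6.5]
opening: 0.0087
gripper_force: 36.6
```

```bash
python3 st.py
```

```text
clock 4.8833; tool_pos [ 0.5199 -0.0018  0.0774]; orientation [ 1.799869e+02 -3.030000e-02  5.346170e+01]; force [-2.888   2.0695  6.4555]; moment [0.7291 1.219  0.0499]; opening 0.0087; gripper_force 36.5944; j6 122.02 tau6 -0.0422
```

Emit:
send_rows(plan=[[[0,-0.02,-0.02,0,0,0],[0,-0.05,-0.05,0,0,0],[0,-0.05,-0.05,0,0,0]]])

```text
clock: 5.13
tool_pos: [0.5197, -0.0017, 0.0775]
orientation: [180.0, -0.0, 53.5]
force: [-0.2, 1.6, 2.4]
opening: 0.0089
gripper_force: 35.7
```

```bash
python3 st.py
```

```text
clock 5.1333; tool_pos [ 0.5197 -0.0017  0.0775]; orientation [ 1.799716e+02 -2.350000e-02  5.345330e+01]; force [-0.246   1.6313  2.3634]; moment [0.0817 0.0745 0.0034]; opening 0.0089; gripper_force 35.6855; j6 121.96 tau6 -0.0464
```

Emit:
send_rows(plan=[[[0,-0.01,-0.02,0,0,2],[0,-0.01,-0.02,0,0,5],[0,-0.01,-0.02,0,0,9],[0,-0.01,-0.02,0,0,13],[0,-0.01,-0.02,0,0,17],[0,-0.01,-0.02,0,0,19],[0,-0.01,-0.02,0,0,20]]])

```text
clock: 5.72
tool_pos: [0.5197, -0.0016, 0.0775]
orientation: [180.0, -0.0, 33.3]
force: [0.8, 0.5, -0.5]
opening: 0.009
gripper_force: 35.6
```

```bash
python3 st.py
```

```text
clock 5.7167; tool_pos [ 0.5197 -0.0016  0.0775]; orientation [ 1.799891e+02 -2.330000e-02  3.334360e+01]; force [ 0.7614  0.4527 -0.4684]; moment [ 0.1682 -0.3111  0.0165]; opening 0.009; gripper_force 35.6024; j6 101.85 tau6 -0.1663
```

Emit:
send_rows(plan=[[[0,0,0,0,0,2],[0,0,0.002,0,0,6],[0,0,0.005,0,0,11],[0,0,0.007,0,0,17],[0,0,0.008,0,0,22],[0,0,0.01,0,0,26],[0,0,0.01,0,0,29],[0,0,0.01,0,0,30]]])

```text
clock: 6.38
tool_pos: [0.5196, -0.0016, 0.0775]
orientation: [-180.0, -0.0, 3.3]
force: [-1.0, 0.0, 1.4]
opening: 0.009
gripper_force: 35.6
```

```bash
python3 st.py
```

```text
clock 6.3833; tool_pos [ 0.5196 -0.0016  0.0775]; orientation [-1.79994e+02 -2.56000e-02  3.33490e+00]; force [-1.0046  0.0425  1.3709]; moment [ 0.2823 -0.1213  0.0809]; opening 0.009; gripper_force 35.6309; j6 71.84 tau6 -0.42
```

```bash
cat > st2.py <<'E'
from plant import ctrl
import numpy as np
L=[]
for i in range(4):
    if i: ctrl.snapshot("side")
    L.append(ctrl.get_obs())
m=lambda k:np.mean([np.atleast_1d(o[k]) for o in L],0)
print("Mz",[round(float(o["moment"][2]),3) for o in L],"mean",m("moment")[2].round(3),"yaw",m("orientation")[2].round(2),"F",m("force").round(1),"tau6",m("tau")[5].round(3),"t",L[-1]["clock"],"open",m("opening").round(4))
E
python3 st2.py
```

```text
Mz [0.081, -0.068, -0.111, -0.033] mean -0.033 yaw 3.44 F [0.1 1.1 0.7] tau6 -0.276 t 6.5333 open [0.0089]
```

Emit:
send_rows(plan=[[[0,0,0,0,0,2],[0,0,0,0,0,4],[0,0,0,0,0,5]]])

```text
clock: 6.78
tool_pos: [0.5196, -0.0016, 0.0775]
orientation: [-180.0, -0.0, -1.6]
force: [1.3, 1.1, 0.8]
opening: 0.0085
gripper_force: 35.6
```

```bash
python3 st2.py
```

```text
Mz [0.021, 0.046, -0.028, -0.021] mean 0.004 yaw -1.53 F [1.6 2.1 0.8] tau6 -0.09 t 6.9333 open [0.0084]
```

Emit:
send_rows(plan=[[[0.01,-0.01,0,0,0,2],[0.015,-0.02,0,0,0,4],[0.015,-0.02,0,0,0,5]]])

```text
clock: 7.18
tool_pos: [0.5196, -0.0015, 0.0775]
orientation: [180.0, -0.0, -6.6]
force: [1.1, 1.4, 1.3]
opening: 0.009
gripper_force: 35.6
```

```bash
python3 st2.py
```

```text
Mz [0.03, 0.03, -0.051, -0.051] mean -0.01 yaw -6.54 F [1.3 0.9 1.3] tau6 -0.093 t 7.3333 open [0.009]
```

Emit:
send_rows(plan=[[[0.01,-0.01,0,0,0,2],[0.01,-0.01,0,0,0,4],[0.01,-0.01,0,0,0,5]]])

```text
clock: 7.58
tool_pos: [0.5196, -0.0015, 0.0775]
orientation: [180.0, -0.0, -11.6]
force: [1.4, 0.2, 0.9]
opening: 0.0086
gripper_force: 35.6
```

```bash
python3 st2.py
```

```text
Mz [0.091, -0.008, 0.016, -0.038] mean 0.015 yaw -11.55 F [0.8 0.5 1.3] tau6 -0.092 t 7.7333 open [0.0087]
```

Emit:
send_rows(plan=[[[0.005,0,0,0,0,2],[0.01,0,0,0,0,4],[0.01,0,0,0,0,5]]])

```text
clock: 7.98
tool_pos: [0.5196, -0.0015, 0.0775]
orientation: [180.0, 0.0, -16.6]
force: [0.3, 0.9, 2.1]
opening: 0.0087
gripper_force: 35.7
```

```bash
python3 st2.py
```

```text
Mz [0.013, -0.028, -0.004, -0.024] mean -0.011 yaw -16.55 F [0.6 0.9 2.4] tau6 -0.091 t 8.1333 open [0.0088]
```

Emit:
send_rows(plan=[[[0,-0.005,-0.01,0,0,2],[0.005,-0.01,-0.01,0,0,4],[0.005,-0.01,-0.01,0,0,5]]])

```text
clock: 8.38
tool_pos: [0.5196, -0.0014, 0.0775]
orientation: [180.0, 0.0, -21.6]
force: [0.9, -0.5, 1.6]
opening: 0.0088
gripper_force: 35.7
```

```bash
python3 st2.py
```

```text
Mz [0.007, 0.054, -0.002, -0.019] mean 0.01 yaw -21.55 F [ 0.8 -0.3  1.7] tau6 -0.092 t 8.5333 open [0.0087]
```

Emit:
send_rows(plan=[[[0.005,0,0,0,0,2],[0.005,0,0,0,0,4],[0.005,0,0,0,0,5]]])

```text
clock: 8.78
tool_pos: [0.5196, -0.0014, 0.0775]
orientation: [180.0, 0.0, -26.6]
force: [-0.7, -0.4, 0.9]
opening: 0.0085
gripper_force: 35.7
```

```bash
python3 st2.py
```

```text
Mz [0.073, 0.069, -0.002, -0.023] mean 0.029 yaw -26.55 F [ 0.1 -0.   1.3] tau6 -0.091 t 8.9333 open [0.0087]
```

Emit:
send_rows(plan=[[[0,0,0,0,0,2],[0,0,0,0,0,4],[0,0,0,0,0,5]]])

```text
clock: 9.18
tool_pos: [0.5197, -0.0014, 0.0775]
orientation: [180.0, 0.0, -31.6]
force: [0.9, 0.3, 0.9]
opening: 0.0089
gripper_force: 35.6
```

```bash
python3 st2.py
```

```text
Mz [0.084, -0.03, -0.07, -0.039] mean -0.014 yaw -31.55 F [ 0.3 -0.   1.2] tau6 -0.092 t 9.3333 open [0.0088]
```

Emit:
send_rows(plan=[[[0,0,0,0,0,2],[0,0,0,0,0,4],[0,0,0,0,0,5]]])

```text
clock: 9.58
tool_pos: [0.5197, -0.0014, 0.0775]
orientation: [180.0, 0.0, -36.6]
force: [0.1, 0.3, 0.9]
opening: 0.0088
gripper_force: 35.6
```

```bash
python3 st2.py
```

```text
Mz [0.043, 0.069, -0.035, -0.014] mean 0.016 yaw -36.55 F [-0.1  0.1  1.5] tau6 -0.092 t 9.7333 open [0.0087]
```

Emit:
send_rows(plan=[[[0,0,0,0,0,2],[0,0,0,0,0,4],[0,0,0,0,0,5]]])

```text
clock: 9.98
tool_pos: [0.5197, -0.0014, 0.0775]
orientation: [180.0, 0.0, -41.6]
force: [0.1, -0.0, 0.6]
opening: 0.0088
gripper_force: 35.6
```

```bash
python3 st2.py
```

```text
Mz [0.043, -0.066, -0.022, -0.061] mean -0.026 yaw -41.55 F [-0.1  0.1  1.1] tau6 -0.092 t 10.1333 open [0.0089]
```

Emit:
send_rows(plan=[[[0,0,0,0,0,2],[0,0,0,0,0,4],[0,0,0,0,0,5]]])

```text
clock: 10.38
tool_pos: [0.5197, -0.0014, 0.0775]
orientation: [180.0, 0.0, -46.6]
force: [0.8, -0.1, 0.9]
opening: 0.0089
gripper_force: 35.6
```

```bash
python3 st2.py
```

```text
Mz [0.05, 0.053, -0.038, 0.004] mean 0.017 yaw -46.55 F [-0.4 -0.   0.8] tau6 -0.092 t 10.5333 open [0.0088]
```

Emit:
send_rows(plan=[[[0,0,0,0,0,2],[0,0,0,0,0,4],[0,0,0,0,0,5]]])

```text
clock: 10.78
tool_pos: [0.5197, -0.0014, 0.0775]
orientation: [180.0, 0.0, -51.6]
force: [-0.4, 1.1, 0.2]
opening: 0.0087
gripper_force: 35.6
```

```bash
python3 st2.py
```

```text
Mz [0.037, -0.015, -0.034, 0.031] mean 0.005 yaw -51.55 F [-0.4  0.8  0.8] tau6 -0.092 t 10.9333 open [0.0089]
```

Emit:
send_rows(plan=[[[0,0,0,0,0,2],[0,0,0,0,0,4],[0,0,0,0,0,5]]])

```text
clock: 11.18
tool_pos: [0.5197, -0.0014, 0.0775]
orientation: [180.0, 0.0, -56.6]
force: [-0.8, 0.0, 0.1]
opening: 0.0086
gripper_force: 35.6
```

```bash
python3 st2.py
```

```text
Mz [-0.006, -0.017, -0.056, -0.093] mean -0.043 yaw -56.55 F [-0.7  0.6  0.3] tau6 -0.092 t 11.3333 open [0.0087]
```

Emit:
send_rows(plan=[[[0,0,0,0,0,2],[0,0,0,0,0,4],[0,0,0,0,0,5]]])

```text
clock: 11.58
tool_pos: [0.5198, -0.0014, 0.0775]
orientation: [180.0, 0.0, -61.6]
force: [-0.8, 1.1, 0.3]
opening: 0.0091
gripper_force: 35.6
```

```bash
python3 st2.py
```

```text
Mz [0.101, 0.043, -0.014, -0.068] mean 0.015 yaw -61.55 F [-0.8  0.8  0.4] tau6 -0.092 t 11.7333 open [0.0089]
```

Emit:
send_rows(plan=[[[0,0,0,0,0,2],[0,0,0,0,0,4],[0,0,0,0,0,5]]])

```text
clock: 11.98
tool_pos: [0.5197, -0.0014, 0.0775]
orientation: [180.0, 0.0, -66.6]
force: [-1.4, 1.3, -0.1]
opening: 0.0087
gripper_force: 35.6
```

```bash
python3 st2.py
```

```text
Mz [0.04, 0.052, -0.043, 0.024] mean 0.018 yaw -66.55 F [-0.8  0.7 -0.2] tau6 -0.092 t 12.1333 open [0.0088]
```

Emit:
send_rows(plan=[[[0,0,0,0,0,2],[0,0,0,0,0,4],[0,0,0,0,0,5]]])

```text
clock: 12.38
tool_pos: [0.5198, -0.0013, 0.0775]
orientation: [180.0, 0.0, -71.6]
force: [0.1, 0.5, 0.5]
opening: 0.0087
gripper_force: 35.6
```

```bash
python3 st2.py
```

```text
Mz [0.034, -0.02, -0.067, -0.041] mean -0.024 yaw -71.55 F [-0.6  1.   0.1] tau6 -0.092 t 12.5333 open [0.0088]
```

Emit:
send_rows(plan=[[[0,0,0,0,0,2],[0,0,0,0,0,4],[0,0,0,0,0,5]]])

```text
clock: 12.78
tool_pos: [0.5198, -0.0013, 0.0775]
orientation: [180.0, 0.0, -76.6]
force: [-1.4, 0.1, -0.9]
opening: 0.0086
gripper_force: 35.6
```

```bash
python3 st2.py
```

```text
Mz [0.075, 0.002, 0.006, 0.021] mean 0.026 yaw -76.55 F [-0.7  0.7 -0.2] tau6 -0.092 t 12.9333 open [0.0088]
```

Emit:
send_rows(plan=[[[0,0,0,0,0,2],[0,0,0,0,0,4],[0,0,0,0,0,5]]])

```text
clock: 13.18
tool_pos: [0.5198, -0.0014, 0.0775]
orientation: [180.0, -0.0, -81.6]
force: [-0.5, 0.2, -1.4]
opening: 0.0086
gripper_force: 36.1
```

```bash
python3 st2.py
```

```text
Mz [0.455, 0.415, 0.445, 0.437] mean 0.438 yaw -81.52 F [-0.1  0.4 -0.8] tau6 -0.525 t 13.3333 open [0.0087]
```

The torque jumped to 0.44 N m between 130° and 135° of turn, so that is the stop. I'll ease back in small steps to find where contact begins.

Emit:
send_rows(plan=[[[0,0,0,0,0,-1],[0,0,0,0,0,-1]]])

```text
clock: 13.5
tool_pos: [0.5198, -0.0014, 0.0775]
orientation: [-180.0, -0.0, -80.4]
force: [0.2, 0.3, -0.8]
opening: 0.0089
gripper_force: 35.5
```

```bash
python3 st2.py
```

```text
Mz [0.246, 0.256, 0.239, 0.279] mean 0.255 yaw -80.5 F [ 0.1  0.3 -1.4] tau6 -0.121 t 13.65 open [0.0089]
```

Emit:
send_rows(plan=[[[0,0,0,0,0,-1],[0,0,0,0,0,-1]]])

```text
clock: 13.82
tool_pos: [0.5198, -0.0014, 0.0775]
orientation: [-180.0, 0.0, -79.5]
force: [0.9, -0.0, -0.9]
opening: 0.0088
gripper_force: 35.5
```

```bash
python3 st2.py
```

```text
Mz [-0.024, -0.055, 0.084, 0.057] mean 0.016 yaw -79.54 F [ 0.5 -0.3 -1.2] tau6 0.093 t 13.9667 open [0.0087]
```

The stop sits at yaw -79.5°, with a slope of about 0.22 N m per degree. Now I back off 90°.

Emit:
send_rows(plan=[[[0,0,0,0,0,-2],[0,0,-0.002,0,0,-6],[0,0,-0.004,0,0,-11],[0,0,-0.006,0,0,-17],[0,0,-0.008,0,0,-22],[0,0,-0.01,0,0,-26],[0,0,-0.01,0,0,-29],[0,0,-0.01,0,0,-30]]])

```text
clock: 14.63
tool_pos: [0.5197, -0.0014, 0.0775]
orientation: [180.0, 0.0, -49.4]
force: [0.7, -0.7, -3.1]
opening: 0.0084
gripper_force: 35.5
```

```bash
python3 st2.py
```

```text
Mz [-0.043, 0.018, 0.043, 0.014] mean 0.008 yaw -49.54 F [ 0.6 -0.7 -3. ] tau6 0.278 t 14.7833 open [0.0088]
```

Emit:
send_rows(plan=[[[0,0,0,0,0,-2],[0,0,-0.002,0,0,-6],[0,0,-0.004,0,0,-11],[0,0,-0.006,0,0,-17],[0,0,-0.008,0,0,-22],[0,0,-0.01,0,0,-26],[0,0,-0.01,0,0,-29],[0,0,-0.01,0,0,-30]]])

```text
clock: 15.45
tool_pos: [0.5197, -0.0015, 0.0776]
orientation: [180.0, 0.0, -19.5]
force: [1.5, -1.7, -3.5]
opening: 0.0087
gripper_force: 35.4
```

```bash
python3 st2.py
```

```text
Mz [-0.023, -0.053, -0.014, 0.116] mean 0.006 yaw -19.6 F [ 1.2 -1.6 -4.3] tau6 0.27 t 15.6 open [0.0088]
```

Emit:
send_rows(plan=[[[0.01,0.01,0.01,0,0,-2],[0.02,0.015,0.02,0,0,-6],[0.02,0.015,0.03,0,0,-11],[0.02,0.015,0.03,0,0,-17],[0.02,0.015,0.03,0,0,-22],[0.02,0.015,0.03,0,0,-26],[0.02,0.015,0.03,0,0,-29],[0.02,0.015,0.03,0,0,-30]]])

```text
clock: 16.27
tool_pos: [0.5197, -0.0016, 0.0775]
orientation: [-180.0, 0.0, 10.5]
force: [-0.8, -1.4, -2.0]
opening: 0.0088
gripper_force: 35.5
```

```bash
python3 st2.py
```

```text
Mz [-0.045, -0.029, -0.017, 0.011] mean -0.02 yaw 10.39 F [-0.3 -1.5 -1. ] tau6 0.268 t 16.4167 open [0.0088]
```

Emit:
send_rows(plan=[[[0,0.02,0.01,0,0,0],[0,0.02,0.01,0,0,0]]])

```text
clock: 16.58
tool_pos: [0.5198, -0.0017, 0.0775]
orientation: [-180.0, 0.0, 10.4]
force: [-2.2, 0.4, 2.0]
opening: 0.009
gripper_force: 35.6
```

Emit:
send_rows(plan=[[[0,0,0,0,0,0],[0,0,0,0,0,0],[0,0,0,0,0,0],[0,0,0,0,0,0],[0,0,0,0,0,0],[0,0,0,0,0,0]]], fingers=0.4)

```text
clock: 17.08
tool_pos: [0.5201, -0.0017, 0.0773]
orientation: [180.0, -0.0, 10.4]
force: [-0.2, -0.1, -1.1]
opening: 0.0347
gripper_force: 0.0
```

Emit:
send_rows(plan=[[[0,0,-0.5,0,0,0],[0,0,-1.5,0,0,0],[0,0,-3,0,0,0],[0,0,-5,0,0,0],[0,0,-7,0,0,0],[0,0,-8.5,0,0,0],[0,0,-8.5,0,0,0],[0,0,-8.5,0,0,0]]])

```text
clock: 17.75
tool_pos: [0.5206, -0.0015, 0.164]
orientation: [-180.0, -0.2, 10.4]
force: [-0.8, -0.5, -1.0]
opening: 0.0348
gripper_force: 0.0
```

Emit:
send_rows(plan=[[[0,3,-1,0,0,0],[0,6,-2,0,0,0],[0,9,-3,0,0,0],[0,12,-4,0,0,0],[0,15,-5,0,0,0],[0,18,-6,0,0,0],[0,21,-6,0,0,0],[0,22,-6,0,0,0]]])

```text
clock: 18.42
tool_pos: [0.56, -0.2212, 0.222]
orientation: [180.0, 0.0, 10.3]
force: [-0.0, 0.0, -0.2]
opening: 0.0351
gripper_force: 0.0
```

Emit:
send_rows(plan=[[[0,2,0,0,0,0],[0,5,0,0,0,0],[0,8,0,0,0,0],[0,11,0,0,0,0],[0,13,0,0,0,0],[0,14,0,0,0,0],[0,14,0,0,0,0],[0,14,0,0,0,0]]])

```text
clock: 19.08
tool_pos: [0.5848, -0.3555, 0.2213]
orientation: [-179.9, 0.1, 10.4]
force: [-0.7, 0.6, -0.3]
opening: 0.0351
gripper_force: 0.0
```

```bash
python3 st.py; python3 - <<'E'
from plant import ctrl
import cv2,pickle,numpy as np
from h import *
t=ctrl.snapshot("top")["img"];d=pickle.load(open("s.pkl","rb"))["top"]
a=d["img"];box=np.s_[190:280,280:370]
b=lambda i:cv2.resize(i[box][:,:,::-1],(400,400),interpolation=cv2.INTER_CUBIC)
df=cv2.absdiff(a,t)
cv2.imwrite("pics/cmp.png",np.hstack([b(t),b(df)]))
g=cv2.cvtColor(t,cv2.COLOR_RGB2GRAY);g0=cv2.cvtColor(a,cv2.COLOR_RGB2GRAY)
m=np.zeros_like(g);m[195:275,285:362]=255;m[215:250,303:343]=0
W=np.eye(2,3,dtype=np.float32);cc,W=cv2.findTransformECC(g0,g,W,cv2.MOTION_EUCLIDEAN,(3,200,1e-7),m,3)
c=np.array([323,233]);print("ecc",cc,"rot",np.degrees(np.arctan2(W[1,0],W[0,0])),"shift px",W[:,:2]@c+W[:,2]-c)
f=lambda u,v:(280+(u+.5)*.225-.5,190+(v+.5)*.225-.5)
E
```

```text
clock 19.0833; tool_pos [ 0.5848 -0.3555  0.2213]; orientation [-1.79935e+02  7.93000e-02  1.03923e+01]; force [-0.6533  0.6246 -0.2534]; moment [-0.1038  0.2164  0.0277]; opening 0.0351; gripper_force 0.0; j6 115.43 tau6 0.0806
ecc 0.9841860078905584 rot 2.353356 shift px [-0.02293622  0.06077297]
```

View pics/cmp.png

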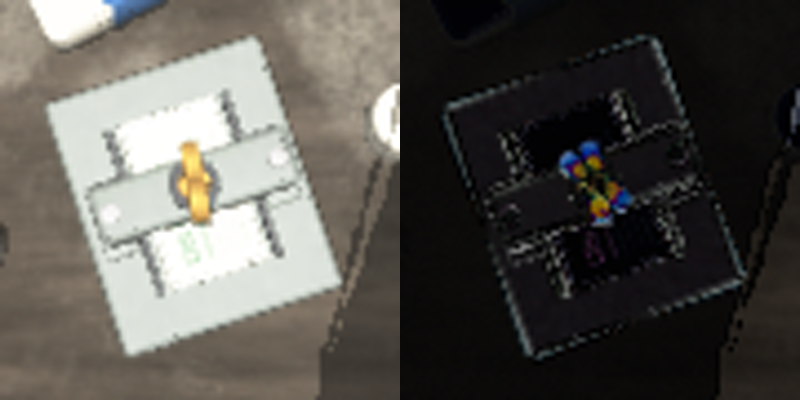

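The wings turned as intended. The plate, though, has twisted clockwise by about 2 to 3° when the stop was struck. I'll measure that properly before deciding whether to straighten it.

```bash
cat > cmp.py <<'E'
from plant import ctrl
import cv2,pickle,numpy as np
from h import *
from scipy.optimize import least_squares
def fit(s,x0):
    # fit plate-outline (top face, z=18mm) to gradient magnitude
    g=cv2.GaussianBlur(cv2.cvtColor(s["img"],cv2.COLOR_RGB2LAB),(0,0),0.8).astype(float)
    q=np.linspace(-.9,.9,60)
    E=[np.array([.07*(0*q+1),.06*q]),np.array([-.07*(0*q+1),.06*q]),np.array([.07*q,.06*(0*q+1)]),np.array([.07*q,-.06*(0*q+1)])]
    N=[(1,0),(-1,0),(0,1),(0,-1)]
    G=cv2.magnitude(*[np.sqrt((cv2.Sobel(g,cv2.CV_64F,*d)**2).sum(2)) for d in((1,0),(0,1))])
    def cost(p):
        c,sn=np.cos(p[2]),np.sin(p[2]);tot=0
        P=np.hstack(E);W=np.array([[c,-sn],[sn,c]])@P+np.array(p[:2])[:,None]
        T=s["pose"];C=T[:3,:3].T@(np.vstack([W,0*W[:1]+.018])-T[:3,3:4]);uv=(s["K"]@C);uv=(uv[:2]/uv[2]).astype(np.float32)
        return -np.mean(np.minimum(cv2.remap(G,uv[0][None],uv[1][None],cv2.INTER_LINEAR),200))
    from scipy.optimize import differential_evolution as DE
    r=DE(cost,[(x0[0]-.008,x0[0]+.008),(x0[1]-.008,x0[1]+.008),(x0[2]-.12,x0[2]+.12)],seed=1,tol=1e-6)
    return np.r_[r.x[:2]*1000,np.degrees(r.x[2])].round(2),round(r.fun,1)
d=pickle.load(open("s.pkl","rb"))
for n in("top","side"):
    print(n,"start",fit(d[n],[.5195,-.0013,.39]),"now",fit(ctrl.snapshot(n),[.5195,-.0013,.35]))
E
python3 cmp.py
```

```text
top start (array([519.21,  -0.69,  22.91]), np.float64(-195.1)) now (array([518.93,  -0.78,  20.11]), np.float64(-197.8))
side start (array([519.22,  -6.82,  20.27]), np.float64(-184.0)) now (array([518.36,  -5.96,  17.91]), np.float64(-187.9))
```

It twisted about 2.6° clockwise without shifting. I'll straighten it by pinching the right end of the crossbar, clear of the wings, and rotating back about the screw axis.

Emit:
send_rows(plan=[[[0.04,-2.0,0.3,0,0,5],[0.08,-4.0,0.6,0,0,10],[0.12,-6.0,1,0,0,15],[0.16,-8.0,1.4,0,0,20],[0.2,-10,1.8,0,0,25],[0.24,-12,2,0,0,30],[0.28,-14,2,0,0,35],[0.32,-16,2,0,0,40]]], fingers=0.55)

```text
clock: 19.9
tool_pos: [0.5589, -0.1959, 0.2027]
orientation: [-180.0, -0.0, -29.7]
force: [1.0, -0.1, 0.6]
opening: 0.0484
gripper_force: 0.0
```

Emit:
send_rows(plan=[[[-1.3,-1.6,0.5,0,0,5],[-2.6,-3.2,1,0,0,10],[-3.9,-4.8,1.5,0,0,15],[-5.1,-6.4,2,0,0,21],[-6.4,-8,2.5,0,0,27],[-7.7,-9.5,3,0,0,33],[-9.0,-11.1,3.5,0,0,37],[-10.1,-12.5,4,0,0,40.2]]])

```text
clock: 20.57
tool_pos: [0.5325, -0.0373, 0.1627]
orientation: [-179.9, 0.0, -69.9]
force: [0.3, 0.6, -0.4]
opening: 0.048
gripper_force: 0.0
```

```bash
python3 - <<'E'
from plant import ctrl
import cv2,numpy as np
from h import *
L=[]
for i in range(8):
    s=ctrl.snapshot("wrist");o=ctrl.get_obs();L.append(np.r_[o["tool_pos"],o["orientation"][2],o["opening"]])
print(np.mean(L,0),np.std(L,0))
cv2.imwrite("pics/w2.png",s["img"][:,:,::-1])
p=np.radians(20.2);y=np.array([-np.sin(p),np.cos(p)])
for r in(0,-.044,-.052,.044):print(r,proj(s,np.r_[np.array([.5195,-.0012])+r*y,.066]))
print("tcp",proj(s,L[-1][:3]))
E
```

```text
[ 5.32844578e-01 -3.81852922e-02  1.62607212e-01 -6.96994473e+01
  4.81828654e-02] [0.00055397 0.0013784  0.00037471 0.15041977 0.00017963]
0 [322.52116286 251.71238405]
-0.044 [322.56611321 200.80918997]
-0.052 [322.5747091 191.0749291]
0.044 [322.47980707 298.54498588]
tcp [322.54007996 253.74076519]
```

View pics/w2.png

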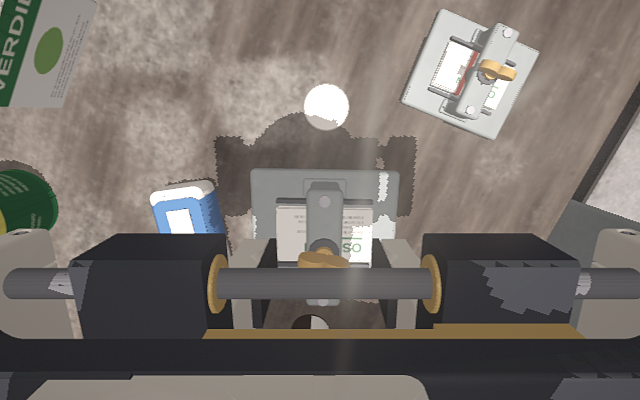

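The wrist view shows the crossbar upright at column 325, midway between the fingers. The bolt is at (325,201) and the wings at (323,262), clear of the pads. I'm descending now.

Emit:
send_rows(plan=[[[0,-0.05,1.5,0,0,0],[0,-0.05,3.5,0,0,0],[0,-0.05,5.5,0,0,0],[0,-0.05,7.5,0,0,0],[0,-0.05,9.5,0,0,0],[0,-0.05,11,0,0,0],[0,-0.05,12.0,0,0,0],[0,-0.05,12.0,0,0,0]]])

```text
clock: 21.63
tool_pos: [0.5324, -0.0399, 0.0404]
orientation: [179.8, 0.0, -69.8]
force: [0.6, -0.2, -0.0]
opening: 0.048
gripper_force: 0.0
```

Emit:
send_rows(plan=[[[0,0,0,0,0,0],[0,0,0,0,0,0],[0,0,0,0,0,0],[0,0,0,0,0,0],[0,0,0,0,0,0],[0,0,0,0,0,0]]], fingers=0.3)

```text
clock: 22.13
tool_pos: [0.5333, -0.0394, 0.0433]
orientation: [-180.0, -0.0, -69.8]
force: [-3.1, -2.5, 6.3]
opening: 0.0299
gripper_force: 30.0
```

```bash
python3 st.py;python3 st2.py
```

```text
clock 22.1333; tool_pos [ 0.5333 -0.0394  0.0433]; orientation [-1.799987e+02 -9.600000e-03 -6.977330e+01]; force [-3.0788 -2.4941  6.2769]; moment [-0.6707  1.4558 -0.1841]; opening 0.0299; gripper_force 29.9829; j6 3.42 tau6 0.214
Mz [-0.184, -0.203, -0.19, -0.241] mean -0.205 yaw -69.77 F [-3.3 -1.8  6.3] tau6 0.214 t 22.2833 open [0.0299]
```

Emit:
send_rows(plan=[[[0,0.02,-0.05,0,0,-0.4],[0,-0.01,-0.05,0,0,-0.9],[0,-0.04,-0.05,0,0,-1.4],[0,-0.08,-0.05,0,0,-2],[0,-0.12,-0.05,0,0,-2.6],[0,-0.12,-0.05,0,0,-2.6]]])

```text
clock: 22.78
tool_pos: [0.535, -0.0387, 0.0433]
orientation: [-180.0, -0.0, -67.1]
force: [-4.0, 0.4, 6.2]
opening: 0.0303
gripper_force: 30.1
```

```bash
python3 st2.py; python3 cmp.py
```

```text
Mz [-0.548, -0.512, -0.489, -0.469] mean -0.505 yaw -67.12 F [-3.3 -0.   6.3] tau6 0.561 t 22.9333 open [0.0299]
top start (array([519.21,  -0.69,  22.91]), np.float64(-195.1)) now (array([524.71,  -0.61,  22.62]), np.float64(-100.0))
side start (array([519.22,  -6.82,  20.27]), np.float64(-184.0)) now (array([521.08,  -9.29,  16.98]), np.float64(-129.7))
```

Emit:
send_rows(plan=[[[0,0,0,0,0,0],[0,0,0,0,0,0],[0,0,0,0,0,0],[0,0,0,0,0,0],[0,0,0,0,0,0]]], fingers=0.55)

```text
clock: 23.45
tool_pos: [0.5349, -0.0386, 0.0428]
orientation: [-180.0, -0.0, -67.1]
force: [-0.5, 0.7, 0.3]
opening: 0.0478
gripper_force: 0.0
```

Emit:
send_rows(plan=[[[0,0,-1,0,0,0],[0,0,-3,0,0,0],[0,0,-6,0,0,0],[0,0,-9,0,0,0],[0,0,-12,0,0,0],[0,0,-12,0,0,0]]])

```text
clock: 23.95
tool_pos: [0.5383, -0.0384, 0.1699]
orientation: [-179.4, -0.2, -67.1]
force: [1.0, -0.6, 0.4]
opening: 0.0483
gripper_force: 0.0
```

Emit:
send_rows(plan=[[[3,0,-1,0,0,0],[7,0,-2,0,0,0],[11,0,-2,0,0,0],[15,0,-2,0,0,0],[19,0,-2,0,0,0],[23,0,-2,0,0,0],[26,0,-2,0,0,0],[28,0,-2,0,0,0]]])

```text
clock: 24.62
tool_pos: [0.6439, -0.2999, 0.1828]
orientation: [180.0, -0.0, -67.3]
force: [0.2, -0.2, -0.4]
opening: 0.0484
gripper_force: 0.0
```

```bash
python3 cmp.py; python3 - <<'E'
from plant import ctrl
import cv2,pickle,numpy as np
t=ctrl.snapshot("top")["img"];a=pickle.load(open("s.pkl","rb"))["top"]["img"]
i=np.hstack([x[150:300,230:400][:,:,::-1] for x in(a,t)])
cv2.imwrite("pics/fin.png",cv2.resize(i,(800,353),interpolation=cv2.INTER_CUBIC))
E
```

```text
top start (array([519.21,  -0.69,  22.91]), np.float64(-195.1)) now (array([ 5.1908e+02, -1.6000e-01,  2.2220e+01]), np.float64(-183.8))
side start (array([519.22,  -6.82,  20.27]), np.float64(-184.0)) now (array([517.79,  -4.06,  19.39]), np.float64(-159.4))
```

View pics/fin.png

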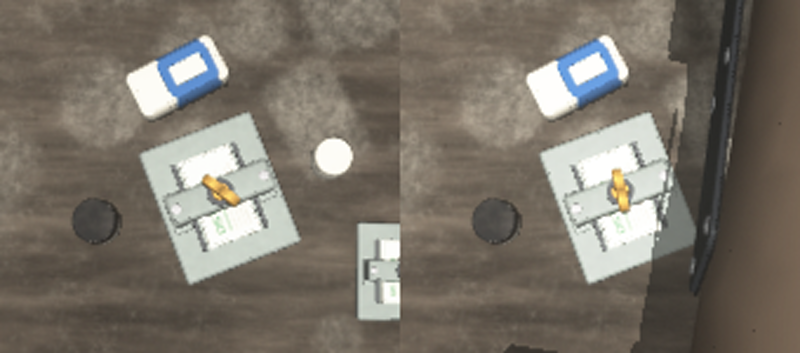

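The press is back to within about 0.8° and 0.5 mm of where it started. The jar and packet visible here haven't moved, and the arm is clear (it hides the white jar, which was never touched).

```bash
python3 -c "
from plant import ctrl
print(ctrl.close_job())"
```

```text
the job is handed in; nothing more can be done
None
```

I turned the screw clockwise about 130° to its stop, backed it off 90° and let go, but the torque peaked at 0.44 N m at the stop and twisted the press about 2.6° clockwise; I then turned it back by the crossbar to within about 0.8° and 0.5 mm of its start, left the things around it alone, and handed the job in at about 25 s.

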